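# Refit a data logger's cells and hold its recessed reset

### The job

Fit the two fat cells from the tray into the two empty battery bores of the data logger, one after the other, metal nub up and right down on the bore floor. Then take the spike tool from the wooden stand, reach its tip down through the small reset hole in the logger's top and press the recessed reset button all the way down; finish while still gripping the spike and holding the button down with it, without letting go. Leave the slim cell, the screwdriver, the solder reel and the battery lid where they are.

Things in the scene. Friction and masses are not known exactly. Their poses are not given: they have to be found in the camera images.
- logger: grey plastic data logger, 120 (x) x 180 (y) mm, flat top 69 mm above the bench, clamped in a low fixed blue work-holder (jaws 50 mm high). Origin on the bench under its middle, z up. The holder's steel screw sticks out 140 mm to -x, 30 mm up, with a cross bar. Seen from the screw: bores far left (+x, +y), display far right, reset hole near right (-x, -y)
- bore_a (a point): centre of the FLOOR of the battery bore nearer the display (x 22, y 18 mm in the logger's frame), 31 mm above the bench. Upright round bore, 30 mm across, 38 mm deep, mouth in the top face chamfered 2 mm. A seated fat cell's nub end stands 12 mm above the top face. Either fat cell may go in either bore
- bore_b (a point): the same for the other battery bore, at x 22, y 64 mm in the logger's frame: 46 mm from bore_a, towards the logger's end
- reset_hole (a point): centre of the mouth of the reset hole, inside a thin black square frame on the logger's top face (x -26, y -52 mm in the logger's frame, 69 mm above the bench): an upright round hole 10 mm across with a 2 mm chamfer round its mouth, too narrow for a finger
- reset_top (a point): centre of the top of the reset button, a black plunger 8 mm across at the bottom of the reset hole, 14 mm below the logger's top face when not pressed (55 mm above the bench)
- reset (a joint): travel of the reset button, m: 0 = not pressed, 0.005 = all the way down (against a stop). Spring return; needs 0.8 N to start and 4 N to be all the way down; springs back when let go
- tray: grey plastic component tray, 210 (x) x 110 (y) mm, walls 18 mm high and 3 mm thick, floor 3 mm thick, fixed. Origin under its centre; the three cells stand upright on its floor in a row along its x, about 65 mm apart, in any order
- cell_a: a fat battery cell, dark jacket with a steel band at its top, standing upright: cylinder 26 mm across, 48 mm tall plus a small steel nub (7 mm across, 2 mm high) on the upper end, 50 mm over all, about 70 g. Origin at the centre of its flat lower end, z towards the nub
- cell_b: the other fat cell, the same as cell_a
- slim_cell: a slim cell, 14 mm across and 50 mm tall, standing in the tray with the other two; origin at the centre of its lower end. Not wanted: leave it
- stand: low wooden tool stand, foot 75 (x) x 150 (y) mm, block 55 (x) x 130 (y), top 55 mm above the bench, fixed; two upright 7 mm holes 68 mm apart along its y, 34 mm either side of its centre, hold the two tools by their shafts. Origin under its centre
- spike: spike tool upright, point down, in a hole of the stand: round black handle 12 mm across, 76 mm long, above a steel collar 18 mm across, 4 mm thick; a blunt steel shaft 4 mm across runs 45 mm down below the collar on the same axis. 35 g. Origin at the collar's underside, which rests on the stand's top (55 mm above the bench); z up; handle 4 to 80 mm above the origin
- spike_tip (a point): the blunt tip of the spike's shaft, on its axis 45 mm below the collar's underside
- screwdriver: short screwdriver standing in the other hole of the stand: thicker fluted grey handle 26 mm across, 70 mm high with a steel cap. Origin at its collar's underside. Leave it
- reel: solder reel with red flanges standing on end, 60 mm across, 50 mm high; origin at the centre of its underside. Leave it
- lid: grey lid of the battery bay lying open side up on the bench, 52 x 96 x 18 mm; origin under its centre. Leave it
Mind the look-alikes: they are no part of the job. Leave any purple look-alike of the spike alone.

How it is judged:
By the outcome, as a careful person would: the job done as asked, in the order asked, and still so for the second after the job is handed in, while the arm keeps its last pose, push and grip.
It also fails if it takes over 69 s, if anything falls off the work surface, if the arm or the gripper's body presses on something with over 40 N, if the wrist force passes 120 N, or if a joint passes its speed limit or range.

### The arm

A 7-joint arm with a two-finger parallel gripper is mounted at the origin on the work surface. World frame = base frame: x ahead of the robot, y to its left, z up, the work surface at z = 0. Lengths are in m, angles in degrees, forces in N, time in s.
With the tool pointing down it reaches from about 0.4 to 0.875 m from the base axis. Payload 6.5 kg.
Tool frame: the origin (TCP) lies on the mounting face of the last link; the fingertips stand 173 mm ahead of it and the grasp point (between the pads) lies 155 mm ahead of it (env.finger_overhang is the distance from the TCP to the fingertips, in m); z points along the fingers, y is the line along which they close (so a half turn about z gives the same grasp; the last joint's range is limited). The gripper opens to 85 mm and grips with 20 to 120 N. Pads are 22 mm wide; open, the fingers measure 114 mm over their backs; the gripper's body (76 mm by 85 mm) begins 54 mm behind the grasp point. The pads swing forward as they close: fully open they stand 13 mm farther back than shut.
Start: joints at [65.134, 30.733, -0.252, 88.115, 0.149, 61.152, -4.079], TCP at [0.234, -0.607, 0.405] pointing down, gripper open.
Joint ranges: [-154.64, 154.64], [-21.42, 123.67], [-72.66, 72.17], [13.99, 137.28], [-74.86, 254.86], [10.95, 109.41], [-158.01, 158.01]. Speed limits (degrees/s): [136.94, 136.94, 180, 180, 180, 180, 180].

### API

Orientations are given as a 3x3 rotation matrix whose columns are the frame's x, y, z axes.
In Python, from station import env, jaws, kinematics, imaging, get_time, get_q, get_qd, get_tau, get_position, get_tool_rot, get_force, get_ft_torque, get_gripper_width, get_grasp_force gives the robot as it stands. Calls block until the motion is done:
- env.move_to(position, orientation): joint-space move of the TCP to a pose.
- env.move_linear(position, rot=None, feed=0.15, stop_force=None): straight line of the TCP; rot=None keeps the orientation; feed is the mean speed in m/s. With stop_force (N) it stops when the force on the tool has changed by that much, and returns True; else False.
- env.goto_joints(angles): joint-space move.
- jaws.ungrasp() and jaws.grab(): open the fingers fully, or close them until they stop; the grip force is fixed at half the most.
- env.sleep(seconds).
- kinematics.solve_ik(position, orientation): joint angles nearest the present ones, or None.
- imaging.grab_frame(name): name is "side" or "top"; returns a dict with "img" (420x560x3 uint8, red, green, blue), "depth" (420x560 float32, m along the optical axis (not along the pixel's ray), 0 where there is no reading), "vfov" (degrees; the focal length in pixels is half the picture's height over the tangent of half this angle, whatever the lens; pixels are square), "cx", "cy" (the principal point, pixels), "position" and "rotation" of the camera in the world. Camera axes: x right, y up, looking along -z (the intrinsics and any distortion apply to the point x, -y, -z); pixel columns grow to the right and rows downward; lengths in m; the calibration is good to about 2 mm. A picture is of the moment at which its call begins.
A pose or a line that the arm cannot do raises env.IKError and nothing moves.
- env.finish_job(): hands the job in; it is judged then, once.
Readings, each from a call of its own:
- get_time(): time.
- get_q(): joint angles.
- get_qd(): joint speeds.
- get_tau(): joint torques, N m.
- get_position(): TCP position.
- get_tool_rot(): TCP orientation.
- get_force(): force on the tool from outside, world axes, zero at the start.
- get_ft_torque(): the same for the moment, N m.
- get_gripper_width(): opening from 0.0 (shut) to 1.0 (fully open).
- get_grasp_force(): force on a finger pad.
Only numpy, scipy, OpenCV 4.12 (cv2) and the standard library are available. Lean on these libraries where they do the work, as an engineer would, in place of code of your own. Each camera call takes 0.05 s, during which the arm holds its last target. There are 200 camera calls.

## Working session

There is one attempt and no reset: what is moved stays moved. The work goes in short steps, each a Python script; the robot and the scene stay as the last script left them, time stands still between calls to the robot, and variables do not carry over. Pictures are saved under pics/ and viewed, at most 10 in all, crops included, and the job is handed in when it is done.

```bash
ls; mkdir -p pics; python3 - <<'E'
from station import env, imaging, get_time
import cv2,numpy as np
for n in("top","side"):
    f=imaging.grab_frame(n)
    np.savez(f"{n}0.npz",**f)
    cv2.imwrite(f"pics/{n}0.png",cv2.resize(f["img"][:,:,::-1],(800,600),interpolation=cv2.INTER_CUBIC))
    print(n,{k:v for k,v in f.items() if k not in("img","depth")},(f["depth"]>0).mean())
print(get_time())
E
```

```text
pics
top {'vfov': 47.513022128912006, 'cx': 273.75685295373785, 'cy': 203.0969674304504, 'position': array([ 4.05519649e-01, -8.54878351e-05,  1.05514282e+00]), 'rotation': array([[-1.73235486e-02,  9.90009575e-01, -1.39931897e-01],
       [-9.99849606e-01, -1.72668459e-02,  1.61936207e-03],
       [-8.12998546e-04,  1.39938905e-01,  9.90159806e-01]])} 0.9958971088435374
side {'vfov': 57.76433431770226, 'cx': 273.5576532989924, 'cy': 208.83153169935184, 'position': array([0.28810361, 0.4111197 , 0.66555297]), 'rotation': array([[-0.80479075,  0.47020596, -0.36224054],
       [-0.59343569, -0.62498721,  0.50717361],
       [ 0.01208035,  0.62313509,  0.78202092]])} 0.9960034013605442
0.1
```

View pics/top0.png

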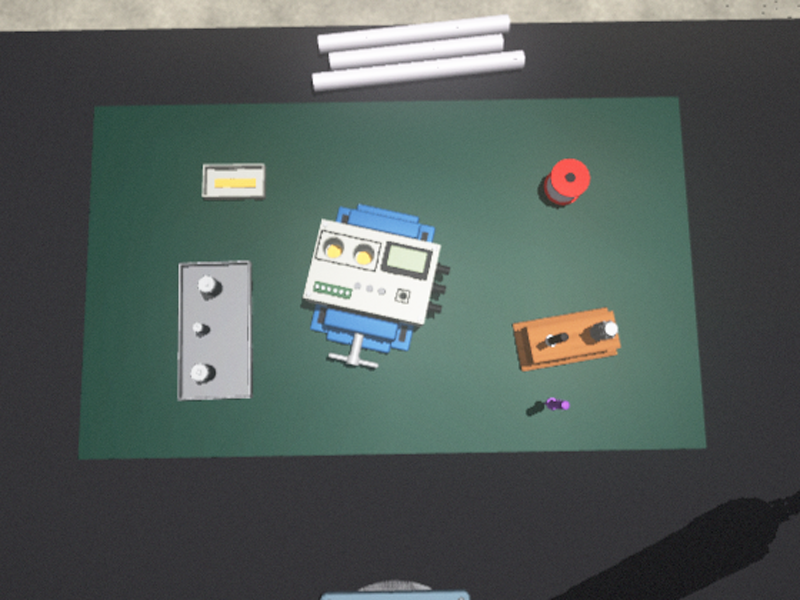

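View pics/side0.png

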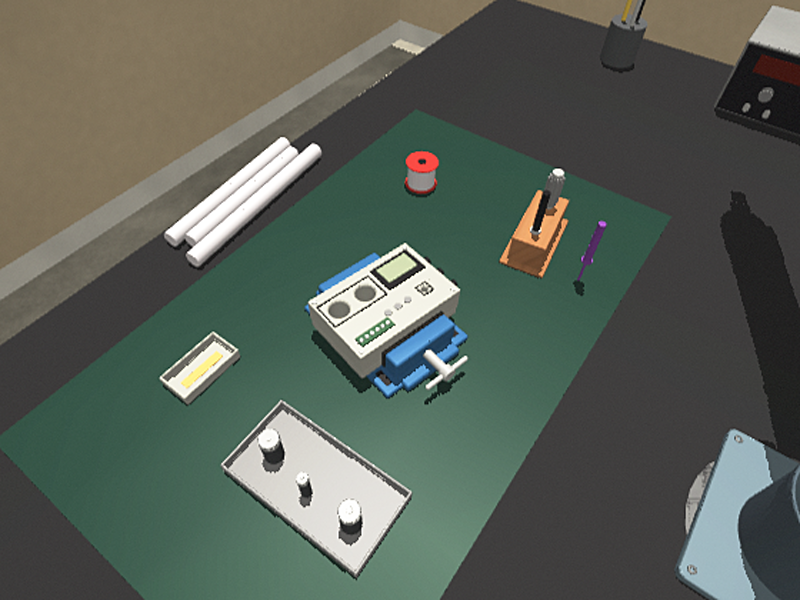

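The top view shows the tray at left (fat cells at about (207,286) and (201,372), slim cell at (200,328)). The logger is at (372,270) with its reset frame at (403,296). The stand is at (567,340), with the spike as the near black handle at (555,340), the screwdriver at (607,330) and the purple decoy at (558,404).

```bash
cat > h.py <<'E'
import numpy as np,cv2
def foc(f): return 210/np.tan(np.radians(float(f["vfov"]))/2)
def cast(f,uv,z):
    "pixels (u,v) -> world points on plane z"
    uv=np.atleast_2d(uv).astype(float);F=foc(f)
    d=np.c_[(uv[:,0]-f["cx"])/F,-(uv[:,1]-f["cy"])/F,-np.ones(len(uv))]@f["rotation"].T
    return f["position"]+d*((z-f["position"][2])/d[:,2])[:,None]
def cloud(f):
    v,u=np.mgrid[0:420,0:560];F=foc(f);D=f["depth"]
    c=np.stack([(u-f["cx"])/F*D,-(v-f["cy"])/F*D,-D],-1)
    return c@f["rotation"].T+f["position"]
def proj(f,p):
    c=(np.atleast_2d(p)-f["position"])@f["rotation"];F=foc(f)
    return np.c_[f["cx"]-F*c[:,0]/c[:,2],f["cy"]+F*c[:,1]/c[:,2]]
def blobs(m,amin=8):
    n,l,s,c=cv2.connectedComponentsWithStats(m.astype(np.uint8),connectivity=8)
    return [(s[i,4],c[i],l==i) for i in range(1,n) if s[i,4]>=amin]
E
python3 - <<'E'
import numpy as np,cv2
from h import *
F={n:dict(np.load(n+"0.npz")) for n in("top","side")}
np.set_printoptions(precision=4,suppress=True)
for n,f in F.items():
    P=cloud(f);X,Y,Z=P[...,0],P[...,1],P[...,2];im=f["img"].astype(int);g=im.sum(2)/3
    print(n)
    inb=(X>.2)&(X<.8)&(abs(Y)<.5)
    print(" bench z",np.median(Z[inb&(abs(Z)<.02)]))
    m=inb&(Z>.042)&(Z<.06)&(Y>.2)&(X<.6)
    for a,c,l in blobs(m): print(" cell",a,c,cast(f,c,.051)[0],P[l].mean(0),np.median(Z[l]))
    m=inb&(Z>.062)&(Z<.076)&(abs(Y)<.2)
    for a,c,l in blobs(m,500):
        cn=max(cv2.findContours(l.astype(np.uint8),0,2)[0],key=cv2.contourArea)
        w=cast(f,cn[:,0],.069)[:,:2]
        print(" logger",a,cv2.minAreaRect((w*1000).astype(np.float32)),np.median(Z[l]))
        hull=cv2.drawContours(np.zeros_like(l,np.uint8),[cv2.convexHull(cn)],-1,1,-1)>0
        hull=cv2.erode(hull.astype(np.uint8),np.ones((5,5)))>0
        for a,c,q in blobs(hull&(Z<.062)): print("  deep",a,c,cast(f,c,.069)[0],np.median(Z[q]))
        for a,c,q in blobs(hull&(g<70)): print("  dark",a,c,cast(f,c,.069)[0])
    m=inb&(Z>.049)&(Z<.061)&(Y<-.15)&(X<.6)
    for a,c,l in blobs(m,100):
        cn=max(cv2.findContours(l.astype(np.uint8),0,2)[0],key=cv2.contourArea)
        print(" stand",a,cv2.minAreaRect((cast(f,cn[:,0],.055)[:,:2]*1000).astype(np.float32)),np.median(Z[l]))
    m=inb&(Z>.062)&(Z<.16)&(Y<-.15)&(X<.6)
    for a,c,l in blobs(m):
        print(" tool",a,c,P[l].mean(0),Z[l].max(),im[l].mean(0))
        t=l&(Z>.128); print("   top",t.sum(),P[t].mean(0) if t.any() else "")
a=cv2.resize(F["top"]["img"][130:225,205:320],None,fx=5,fy=5,interpolation=2)
b=cv2.resize(F["side"]["img"][100:200,330,None] if 0 else F["side"]["img"][105:200,335:440],None,fx=5,fy=5,interpolation=2)
c=cv2.resize(F["top"]["img"][205:300,355:440],None,fx=5,fy=5,interpolation=2)
cv2.imwrite("pics/a1.png",cv2.resize(np.hstack([a,c]),(800,int(800*475/(a.shape[1]+c.shape[1]))))[:,:,::-1])
E
```

```text
top
 bench z 0.00046760393908296116
 cell 129 [144.2403 198.9845] [0.5611 0.2738 0.051 ] [0.5611 0.2738 0.0508] 0.051164569182498454
 cell 43 [138.3023 229.1395] [0.4969 0.285  0.051 ] [0.497  0.2851 0.0506] 0.051095882038358686
 cell 132 [139.3561 260.5379] [0.4311 0.2813 0.051 ] [0.4311 0.2812 0.0513] 0.05131895457300073
 logger 4550 ((573.2155151367188, 27.09984588623047), (179.97869873046875, 121.03935241699219), 76.47406005859375) 0.06954211854903197
  deep 144 [232.6597 173.7361] [0.6088 0.0838 0.069 ] 0.03218381130414916
  deep 146 [253.8699 178.1233] [0.5986 0.0392 0.069 ] 0.032532514648508926
  deep 15 [281.4 207.4] [ 0.5355 -0.0175  0.069 ] 0.05489602649068659
 stand 1327 ((473.0933837890625, -265.77020263671875), (54.87004470825195, 132.0340118408203), 8.916143417358398) 0.054824358823881925
 tool 218 [422.0229 231.5   ] [ 0.4773 -0.2956  0.1066] 0.1284996613001822 [144.3899 139.7431 135.7936]
   top 1 [ 0.4706 -0.2983  0.1285]
 tool 85 [390.1059 236.9412] [ 0.4673 -0.2305  0.1107] 0.13747064077337023 [86.1059 76.9647 68.6235]
   top 34 [ 0.468  -0.2326  0.1339]
 tool 78 [
[... 616 characters left out ...]
0.5987 0.0399 0.069 ] 0.04868906890412361
  deep 120 [236.9417 217.2167] [0.6095 0.0845 0.069 ] 0.048404420760388533
  dark 194 [279.4485 191.7371] [ 0.5816 -0.0197  0.069 ]
  dark 8 [266.    201.375] [0.5882 0.0179 0.069 ]
  dark 10 [230.3 224.4] [0.6085 0.1057 0.069 ]
  dark 15 [261. 237.] [0.543  0.0933 0.069 ]
 stand 752 ((474.522216796875, -265.9081115722656), (55.568416595458984, 136.60897827148438), 8.854655265808105) 0.05498443413877874
 tool 403 [384.2382 136.4169] [ 0.4738 -0.2705  0.1025] 0.13634867850479204 [81.1067 79.4144 76.8065]
   top 29 [ 0.4693 -0.2326  0.1331]
 tool 151 [416.6887 166.4305] [ 0.378  -0.2307  0.0971] 0.12751357921353468 [ 90.6026  49.1788 107.1258]
   top 0
```

View pics/a1.png

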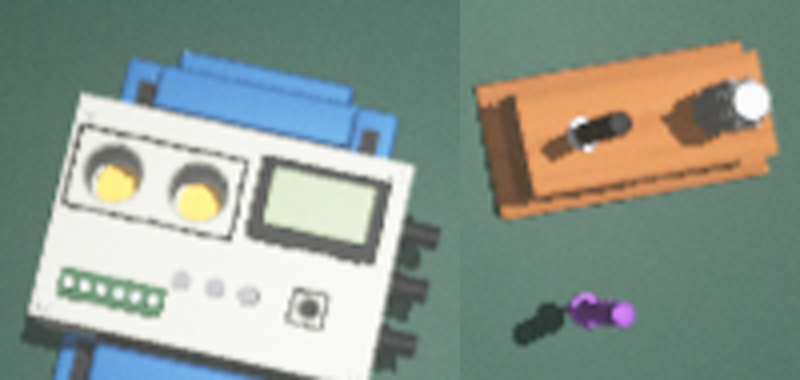

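The crop confirms the bores (yellow floors), the reset hole inside its square frame and the spike in the near stand hole. The two views agree to within about 1 mm, so I'll pick and place the first cell now.

```bash
cat > r.py <<'E'
from station import *
import numpy as np
from h import *
CELLS=[(.5615,.2737),(.4315,.2813)]
BORE_A=(.5990,.0396); BORE_B=(.6093,.0842); RESET=(.5358,-.0175); SPIKE=(.4685,-.2323)
YAW=-13.5; TRAVEL=.36
def rot(a):
    a=np.radians(a);y=np.array([np.cos(a),np.sin(a),0]);z=np.array([0,0,-1.])
    return np.c_[np.cross(y,z),y,z]
def best(p,a):
    "closing direction a or a+180, whichever turns the joints least"
    c=[]
    for b in(a,a+180):
        q=kinematics.solve_ik(np.array(p),rot(b))
        if q is not None: c.append((np.abs(np.array(q)-np.array(get_q())).max(),b))
    return rot(min(c)[1])
def over(xy,a,z=TRAVEL):
    p=[*xy,z];R=best(p,a);env.move_to(p,R);return R
def line(xy,z,**k): return env.move_linear([*xy,z],**k)
def say(s): print(s,"t%.1f"%get_time(),"pos",np.round(get_position(),4),"F",np.round(get_force(),1),"w %.3f g %.1f"%(get_gripper_width(),get_grasp_force()))
OV=.173
def pick(c):
    over(c,90,.30);say("over")
    line(c,OV+.031,feed=.15);jaws.grab();say("gripped")
    line(c,.36,feed=.25);say("up");assert get_gripper_width()>.2
def place(b):
    over(b,YAW,.36);say("over bore")
    # tips 20 mm below shoulder => cell bottom about 28 mm below tips
    line(b,OV+.107,feed=.25)
    hit=line(b,OV+.074,feed=.06,stop_force=8);say("in, hit=%s"%hit);return hit
E
python3 - <<'E'
from r import *
f=dict(np.load("top0.npz"));P=cloud(f);im=f["img"].astype(int)
g=(im[...,1]-im[...,0]>25)&(P[...,2]>.06);print("green z",P[g][:,2].max() if g.any() else None, env.finger_overhang)
say("start")
pick(CELLS[0]);place(BORE_B)
f=imaging.grab_frame("side");cv2.imwrite("pics/s2.png",cv2.resize(f["img"][60:300,130:450],(800,600),interpolation=2)[:,:,::-1])
E
```

```text
green z 1.0551428236076346 0.1734
start t0.1 pos [ 0.2336 -0.6063  0.4039] F [-0.2 -0.4 -0.4] w 1.002 g 0.0
over t3.4 pos [0.562  0.2729 0.2999] F [-0.5 -0.8  1.2] w 1.002 g 0.0
gripped t4.8 pos [0.5617 0.2738 0.2046] F [-0.5 -1.5  5. ] w 0.275 g 58.9
up t5.6 pos [0.5612 0.273  0.3584] F [ 0.5 -0.7 -1.4] w 0.279 g 58.8
over bore t6.7 pos [0.6089 0.0851 0.3591] F [-0.3  0.5  0.3] w 0.278 g 58.9
in, hit=False t7.9 pos [0.6093 0.0842 0.2469] F [ 0.5 -0.  -0.2] w 0.276 g 59.0
```

View pics/s2.png

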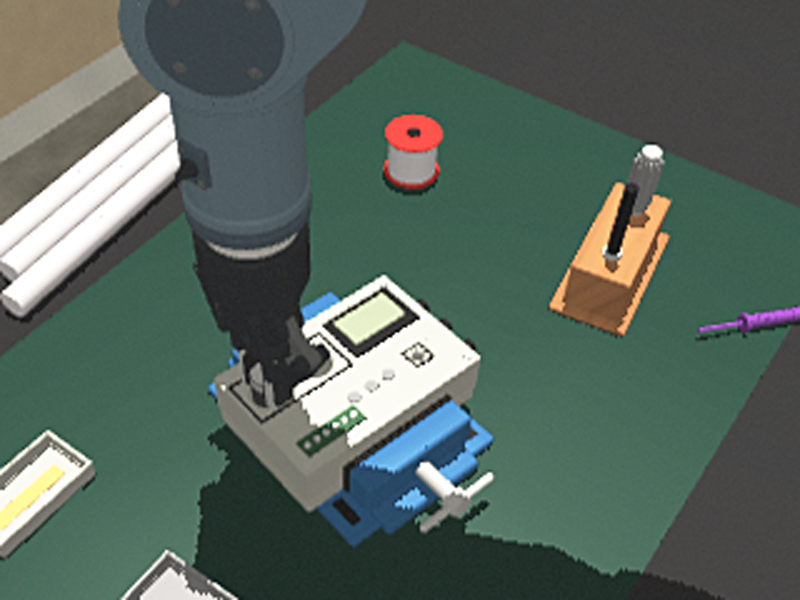

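The cell is inside the far-left bore, with the fingertips just above the top face. The purple look-alike stood free on its point and has toppled, now lying around (750,320) in the crop. The arm never came near it. Releasing the cell and checking that it seats.

```bash
cat >> r.py <<'E'
def release(b):
    jaws.ungrasp();say("open");line(b,.34,feed=.25);env.sleep(.1)
def seat_check(b,n="top"):
    f=imaging.grab_frame(n);P=cloud(f)
    m=(np.hypot(P[...,0]-b[0],P[...,1]-b[1])<.016)&(P[...,2]>.073)&(P[...,2]<.12)
    print(n,"cell top n",m.sum(),"z med/max",np.median(P[m][:,2]) if m.any() else None,P[m][:,2].max() if m.any() else None, P[m].mean(0) if m.any() else None);return f
E
python3 - <<'E'
from r import *
release(BORE_B)
over((.50,.24),90,.36)
seat_check(BORE_B);f=seat_check(BORE_B,"side")
cv2.imwrite("pics/s3.png",cv2.resize(f["img"][60:300,130:450],(800,600),interpolation=2)[:,:,::-1])
say("")
E
```

```text
open t8.6 pos [0.6093 0.0842 0.247 ] F [-0.6  0.1  0.1] w 1.001 g 0.0
top cell top n 128 z med/max 0.07933261803330072 0.08525911084118054 [0.60875342 0.0848689  0.07939918]
side cell top n 0 z med/max None None None
 t10.5 pos [0.5005 0.2393 0.3596] F [-0.1  0.1 -0.2] w 1.000 g 0.0
```

View pics/s3.png

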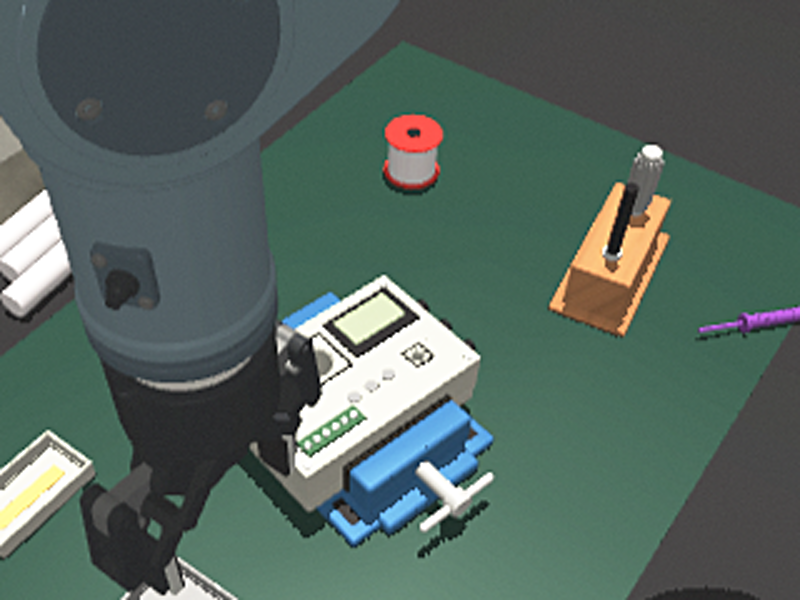

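The arm blocks the side view, but the top view's median of 79.3 mm matches a seated shoulder at 79 mm. On to the second cell.

```bash
python3 - <<'E'
from r import *
pick(CELLS[1])
if place(BORE_A): raise SystemExit("hit")
release(BORE_A)
over(SPIKE,8.9,.36)
for n in("top","side"):
    seat_check(BORE_A,n);f=seat_check(BORE_B,n)
    if n=="side": cv2.imwrite("pics/s4.png",cv2.resize(f["img"][60:300,130:450],(800,600),interpolation=2)[:,:,::-1])
say("")
E
```

```text
over t10.9 pos [0.4313 0.2814 0.2997] F [ 0.3  0.5 -0.6] w 1.002 g 0.0
gripped t12.3 pos [0.4316 0.2814 0.2045] F [-0.4 -1.4  5.2] w 0.278 g 58.6
up t13.1 pos [0.4313 0.2806 0.3586] F [ 0.5 -0.4 -0.5] w 0.280 g 58.8
over bore t14.2 pos [0.5983 0.0412 0.3591] F [ 0.8  0.6 -0.2] w 0.281 g 58.9
in, hit=True t15.0 pos [0.6    0.0395 0.2689] F [ 0.5  0.3 -1. ] w 0.279 g 59.1hit
```

```bash
python3 - <<'E'
from r import *
env.sleep(.2);say("")
hit=line(BORE_A,OV+.074,feed=.04,stop_force=8);say(hit)
f=imaging.grab_frame("top");cv2.imwrite("pics/s4.png",cv2.resize(f["img"][100:250,180:380],(800,600),interpolation=2)[:,:,::-1])
E
```

```text
t15.2 pos [0.5996 0.0397 0.2687] F [-0.5 -1.3 -0.2] w 0.281 g 59.1
False t15.9 pos [0.5989 0.0395 0.2468] F [-0.4 -1.2 -1.2] w 0.276 g 59.0
```

View pics/s4.png

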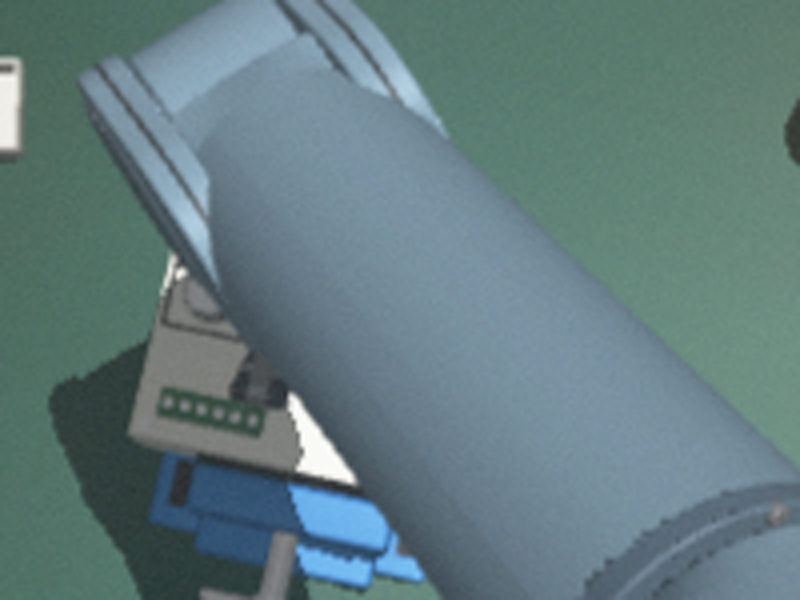

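The arm hides bore A in this view, but the descent reached full depth with no reaction force, so that stop was a settling transient. Releasing and checking.

```bash
python3 - <<'E'
from r import *
release(BORE_A)
over(SPIKE,8.9,.36)
for n in("top","side"):
    seat_check(BORE_A,n);f=seat_check(BORE_B,n)
    np.savez(n+"5.npz",**f)
    if n=="side": cv2.imwrite("pics/s5.png",cv2.resize(f["img"][60:300,130:450],(800,600),interpolation=2)[:,:,::-1])
    P=cloud(f);m=(np.hypot(P[...,0]-SPIKE[0],P[...,1]-SPIKE[1])<.02)&(P[...,2]>.065)&(P[...,2]<.14)
    print("spike",m.sum(),P[m].mean(0) if m.any() else "")
say("")
E
```

```text
open t16.6 pos [0.599  0.0396 0.247 ] F [ 0.1 -0.1  0.4] w 0.998 g 0.0
top cell top n 126 z med/max 0.07926772343756916 0.08366163102300217 [0.5983081  0.04048286 0.07928376]
top cell top n 128 z med/max 0.0794046444608072 0.08432940337219841 [0.60847343 0.08448397 0.07934871]
spike 83 [ 0.46720193 -0.23051644  0.11355366]
side cell top n 123 z med/max 0.07921809462231011 0.08410394153732204 [0.59923964 0.04022037 0.0788941 ]
side cell top n 133 z med/max 0.07911481344143179 0.0822708152313325 [0.60935616 0.08464981 0.0786868 ]
spike 156 [ 0.4687316  -0.23156952  0.10396678]
 t18.6 pos [ 0.4692 -0.2312  0.36  ] F [ 0.4 -0.  -0.6] w 0.998 g 0.0
```

View pics/s5.png

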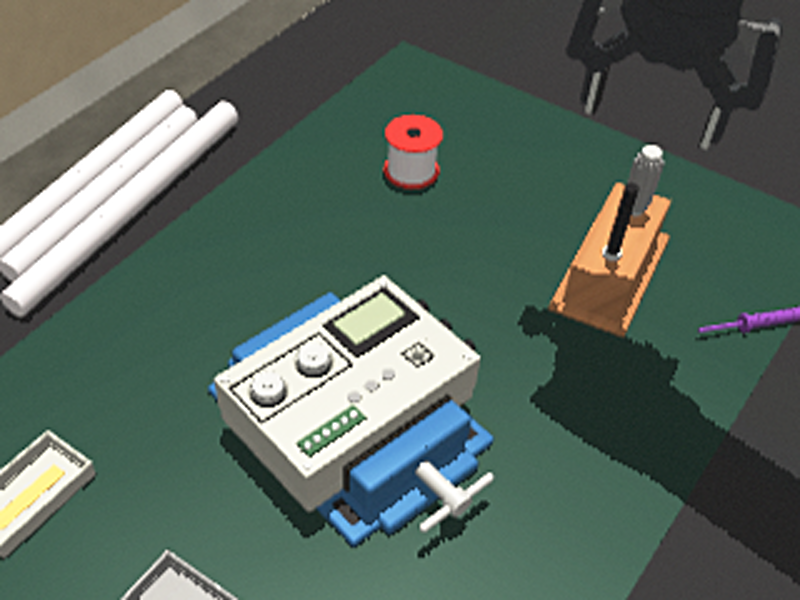

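Both nub ends show above their bores with shoulders at 79 mm, so both cells are seated; the spike is still upright at crop (620,220). Grasping it next.

```bash
python3 - <<'E'
from r import *
line(SPIKE,.252,feed=.15);jaws.grab();say("grip")
line(SPIKE,.40,feed=.2);say("up")
over(RESET,8.9,.40);line(RESET,.325,feed=.15);env.sleep(.2);say("hover")
np.set_printoptions(precision=4,suppress=True)
out=[]
for n in("top","side"):
    f=imaging.grab_frame(n);P=cloud(f);np.savez(n+"6.npz",**f)
    for lo,hi in((.078,.09),(.09,.105),(.105,.122)):
        m=(np.hypot(P[...,0]-RESET[0],P[...,1]-RESET[1])<.02)&(P[...,2]>lo)&(P[...,2]<hi)
        print(n,lo,m.sum(),P[m].mean(0) if m.any() else "")
    u,v=proj(f,[*RESET,.09])[0].astype(int);print(u,v,proj(f,[[*RESET,.083],[*RESET,.069]]))
    out.append(cv2.resize(f["img"][v-30:v+30,u-20:u+20],(400,600),interpolation=2))
cv2.imwrite("pics/s6.png",np.hstack(out)[:,:,::-1])
E
```

```text
grip t20.1 pos [ 0.4685 -0.2323  0.2521] F [-1.9 -0.2  2.3] w 0.124 g 58.4
up t21.0 pos [ 0.4679 -0.2323  0.3989] F [ 0.2 -0.1 -1.2] w 0.123 g 58.4
hover t22.8 pos [ 0.5362 -0.0175  0.326 ] F [ 0.1 -0.5 -0.2] w 0.121 g 58.4
top 0.078 0 
top 0.09 0 
top 0.105 0 
281 205 [[281.5132 206.3858]
 [281.4106 207.2797]]
side 0.078 3 [ 0.5374 -0.02    0.0872]
side 0.09 10 [ 0.5383 -0.0193  0.097 ]
side 0.105 11 [ 0.537  -0.0193  0.1133]
297 195 [[297.5056 198.1791]
 [297.0835 202.6228]]
```

View pics/s6.png

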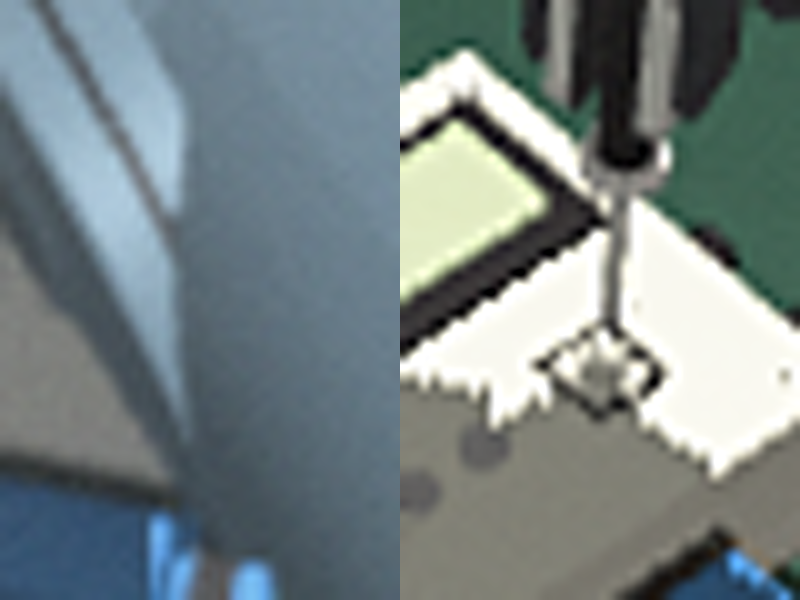

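The side view shows the spike upright, its tip at about (610,330) in the crop, right over the hole at (600,375) and matching the projection. Pressing now.

```bash
python3 - <<'E'
from r import *
h=line(RESET,.303,feed=.03,stop_force=8);say(f"hole {h}")
if not h:
    env.sleep(.2)
    h=line(RESET,.284,feed=.015,stop_force=14);env.sleep(.4);say(f"press {h}")
E
```

```text
hole False t23.8 pos [ 0.5359 -0.0174  0.3031] F [-0.1  0.6 -0.4] w 0.126 g 58.4
press True t25.2 pos [ 0.5362 -0.0173  0.2915] F [-2.1 -0.7  9.1] w 0.121 g 59.8
```

```bash
python3 - <<'E'
from r import *
env.sleep(1);say("hold")
for b in(BORE_A,BORE_B): f=seat_check(b,"side")
if get_force()[2]>6: print(env.finish_job())
E
```

```text
hold t26.2 pos [ 0.5362 -0.0173  0.2915] F [-2.3  0.1  9.9] w 0.123 g 59.8
side cell top n 125 z med/max 0.07913494360169293 0.08222523129502568 [0.59922079 0.04031606 0.07880417]
side cell top n 132 z med/max 0.07900988504805545 0.08175181730574677 [0.60932923 0.08434394 0.0786741 ]
the job is handed in; nothing more can be done
None
```

I handed the job in at about 26 s: both fat cells are on their bore floors nub up, and the gripped spike holds the reset button down with about 10 N at its full-travel depth. The purple look-alike toppled early on though the arm never went near it.

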